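# Tighten the bead rack's loose wing nut with fingertip strokes

### The job

The three-winged nut that clamps the bead rack to the table is loose. Tighten it clockwise (seen from above) by pushing its wings round with a fingertip, stroke after stroke, until it stops with its red wing pointing at the red dot on the rack's foot, and then draw the hand away. Never take the nut or one of its wings between the fingers, and leave the vials, the crimping tool and the saucer where they are.

Things in the scene. Friction and masses are not known exactly. Their poses are not given: they have to be found in the camera images.
- rack: Clear acrylic rack fixed to the table; place and yaw vary. Origin: on the table under the nut's axis, z up, x from nut to vials. 8 mm thick foot: tongue x -58 to 60 mm, 100 mm wide, with a red dot at x -50, y 0; then x 60 to 140 mm, 160 mm wide. Vials in a row along y at x 98 mm in a slot plate (x 68 to 128, top 44 mm above the table); vial tops 70 mm above the table.
- wing_nut (a joint): Turn of the nut (rad). 0 = tight at its stop, red wing pointing along the rack's -x at the dot; -2 = 2 rad of clockwise turning (from above) remain; starts at -5.0 to -2.4. In the rack's frame the red wing's direction is pi minus this value, counter-clockwise from x. Stiff (0.04 N m, 1.4 N at mid-wing), stays where left, does not rise or sink.
- nut_axis (a point): On the nut's vertical axis, 36 mm above the table. Plastic nut: hub of 10 to 14 mm radius, three upright flat radial wings 120 degrees apart, one red, two black. Each wing is 7 mm thick, reaches 40 mm from the axis and stands from 14 to 36 mm above the table (6 to 28 mm above the foot). A fixed steel stud, 8 mm thick, stands in the hub up to 42 mm.
- red_wing (a point): Mid-point of the red wing, 28 mm from the nut's axis, 25 mm above the table.
- wing_b (a point): Mid-point of the black wing 120 degrees counter-clockwise (seen from above) of the red one, 28 mm from the axis, 25 mm above the table.
- wing_c (a point): Mid-point of the other black wing, 120 degrees clockwise of the red one, 28 mm from the axis, 25 mm above the table.
- crimper: Loose black plastic crimping tool lying on the table to one side of the rack's tongue, 132 mm long along its x, up to 32 mm wide, 12 mm high. Origin: on the table, near its middle. To be left alone.
- saucer: Loose white ceramic saucer, 90 mm across, 16 mm high, on the table at the other side of the tongue. Origin: centre of its underside. To be left alone.
- vial0: Loose blue bead vial with a white lid, 35 mm thick, 62 mm high, upright in one of the rack's slots. Origin: centre of its underside. To be left alone.
- vial1: Loose yellow bead vial with a white lid, 35 mm thick, 62 mm high, upright in one of the rack's slots. Origin: centre of its underside. To be left alone.
- vial2: Loose orange bead vial with a white lid, 35 mm thick, 62 mm high, upright in one of the rack's slots. Origin: centre of its underside. To be left alone.

How it is judged (in metres and radians):
At the end, for the whole second after the job is handed in: The nut is within 0.12 rad of its stop and at rest, and the vials, the crimping tool and the saucer are within 20 mm of where they stood (value of joint wing_nut above -0.12 rad and velocity of joint wing_nut between -0.05 and 0.05 rad/s and distance of each of vial0, vial1, vial2, crimper, saucer from where it was at the start of the episode below 0.02 m); the robot touches nothing.
It fails at once if the nut or one of its wings is taken between the fingers (contact force between the fingers and rack above 0.5 N and height (world z) of the grasp point below 0.052 m and (horizontal distance between the grasp point and red_wing below 0.008 m or horizontal distance between the grasp point and wing_b below 0.008 m or horizontal distance between the grasp point and wing_c below 0.008 m or horizontal distance between the grasp point and nut_axis below 0.012 m)).
It fails at once if a vial, the crimping tool or the saucer is lifted or shoved more than 20 mm, or a vial tipped (distance of any of vial0, vial1, vial2, crimper, saucer from where it was at the start of the episode above 0.02 m or angle between any of vial0, vial1, vial2, crimper, saucer's own z axis and vertical above 0.4 rad).
It also fails if it takes over 45 s, if anything falls off the work surface, if the arm or the gripper's body presses on something with over 40 N, if the wrist force passes 120 N, or if a joint passes its speed limit or range.

### The arm

A 7-joint arm with a two-finger parallel gripper is mounted at the origin on the work surface. World frame = base frame: x ahead of the robot, y to its left, z up, the work surface at z = 0. Lengths are in mm, angles in rad, forces in N, time in s.
With the tool pointing down it reaches from about 350 to 900 mm from the base axis. Payload 7.2 kg.
Tool frame: the origin (TCP) lies at the very end of the fingers, on their centre line; the grasp point (between the pads) lies 19 mm behind it; z points along the fingers, y is the direction in which the jaws open and shut (so a half turn about z gives the same grasp; the last joint's range is limited). The gripper opens to 88 mm and grips with 3 to 60 N. Pads are 20 mm wide; open, the fingers measure 115 mm over their backs; the gripper's body (75 mm by 178 mm) begins 61 mm behind the grasp point.
Start: joints at [1.22, 0.411, -0.013, 1.596, 0.006, 1.134, -0.082], TCP at [174.392, -600.182, 182.953] pointing down, gripper open.
Joint ranges: [-2.95, 2.95], [-0.29, 1.99], [-1.47, 1.44], [0.14, 2.54], [-1.03, 4.17], [0.13, 1.85], [-2.86, 2.86]. Speed limits (rad/s): [2.39, 2.39, 3.01, 3.01, 3.14, 3.14, 3.14].

### API

Orientations are given as a unit quaternion [w, x, y, z].
In Python, from plant import sensors, read_camera, finish_job gives the robot as it stands.
- The arm moves only by the tool apply_moves, never from a script. Its arguments are lists of equal length, an entry for each row: "xyz": the shift along the world's x, y, z in mm, a list of three; "twist": the turn about the world's z in degrees. A call has 1 to 8 rows; each row shifts and turns the pose as measured when the row begins; what a row does not reach is not made up. A row lasts 1/10 s, in which the tool goes at most 50 mm and 8.59 degrees, less where a joint would pass 70% of its speed; a pose out of reach is approached as far as the arm can. A call with a gripper value outside its range is refused whole. "gripper" is the finger opening in mm, from 0 to 87.8, set as the call begins (left out, the last holds). The fingers move at their own pace and stop on an object; "squeeze" is the grip in N (left out, the last holds). Time passes only in rows, so rows that do not move let the fingers close. It gives the time, the measured TCP pose, the force and the opening at its end, in the units of the state.
- sensors.observe(): the state, without advancing time (a new reading comes with each control period).
- read_camera(name): name is "scene" or "side" or "wrist"; returns a dict with "image" (480x640x3 uint8, blue, green, red), "intrinsics" (3x3 intrinsics, pixels), "R" (3x3) and "t" (3): a world point X has camera coordinates R X + t. Camera axes: x right, y down, z forward; pixel columns grow to the right and rows downward; lengths in mm; the calibration is good to about 2 mm. A picture is of the moment at which its call begins. There is no depth.
- finish_job(): hands the job in, once; it reports no verdict.
The state is a dict: "time_s": time; "joints": joint angles; "qvel": joint speeds; "tau": joint torques, N m; "tool_pos": TCP position; "ee_rot": TCP orientation; "ft_force": force on the tool from outside, world axes, zero at the start; "wrist_torque": the same for the moment, N m; "opening": opening from 0.0 (shut) to 1.0 (fully open).
Only numpy, scipy, OpenCV 4.12 (cv2) and the standard library are available. Lean on these libraries where they do the work, as an engineer would, in place of code of your own. Each camera call takes 0.05 s, during which the arm holds its last target. There are 200 camera calls.

## Working session

There is one attempt and no reset: what is moved stays moved. The work goes in short steps, Python scripts to look and compute and a tool call to move; the robot and the scene stay as the last step left them, time stands still between calls to the robot, and variables do not carry over. Pictures are saved under pics/ and viewed, about 8 in all and at most 12, crops included, and the job is handed in when it is done.

Besides the shell and the picture viewer there is one more tool, called after ">>>" by a JSON object that holds its "name" and its "arguments", one argument or row to a line. apply_moves: Moves the arm, as the interface text tells. Its arguments: {"type":"object","properties":{"xyz":{"type":"array"},"twist":{"type":"array"},"gripper":{"type":"number"},"squeeze":{"type":"number"}},"required":["xyz","twist"]}

```bash
mkdir -p pics
cat > h.py <<'E'
import numpy as np, cv2
from plant import sensors, read_camera, finish_job
def px2w(c,u,v,z):
    d=c["R"].T@np.linalg.solve(np.array(c["intrinsics"]),[u,v,1.]); o=-c["R"].T@c["t"]
    return o+d*(z-o[2])/d[2]
def w2px(c,X):
    p=c["intrinsics"]@(c["R"]@np.array(X,float)+c["t"]); return p[:2]/p[2]
def load(n):
    c=dict(np.load(f"pics/{n}.npz")); return c
def snap(cam,n):
    c=read_camera(cam); c={k:np.array(c[k]) for k in("image","intrinsics","R","t")}
    cv2.imwrite(f"pics/{n}.png",c["image"]); np.savez(f"pics/{n}.npz",**c); return c
E
python3 - <<'E'
from h import *
for n in("scene","side","wrist"):
    c=snap(n,n+"0"); print(n,(-c["R"].T@c["t"]).round())
s=sensors.observe(); print(s["time_s"],s["tool_pos"],s["ee_rot"],s["ft_force"])
E
```

```text
scene [1125. -147.  826.]
side [ 268. -523.  446.]
wrist [ 250. -578.  384.]
0.15 [ 174.25083558 -599.79321142  182.34075185] [-5.68190020e-04  9.90016257e-01  1.40952025e-01 -1.20531515e-04] [ 0.27717836 -0.78249139 -0.16134752]
```

View pics/scene0.png

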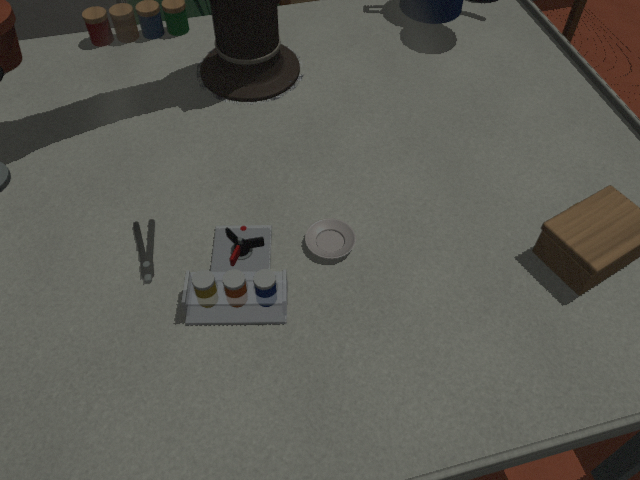

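View pics/side0.png

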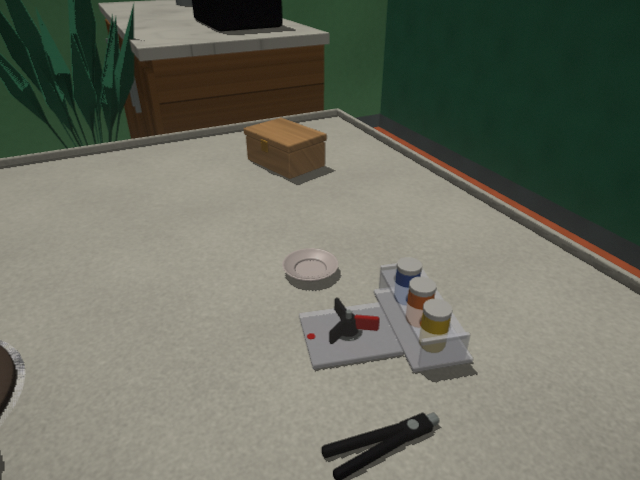

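The scene view shows the nut at about (242,245), the red dot at (243,228) and the red wing at (235,254). In the side view the dot is at (311,336), the hub at about (348,325) and the red wing at (367,322).

Run:
```python
from h import *
for n,box in(("scene0",(205,215,285,330)),("side0",(290,250,470,370))):
    c=load(n);x0,y0,x1,y1=box;im=c["image"][y0:y1,x0:x1].astype(int)
    m=((im[...,2]>110)&(im[...,1]<60)&(im[...,0]<60)).astype(np.uint8)
    k,l,st,ce=cv2.connectedComponentsWithStats(m)
    for i in range(1,k):
        if st[i,4]>5:
            u,v=ce[i]+[x0,y0]; print(n,st[i,4],u.round(1),v.round(1),"z8",px2w(c,u,v,8).round(1),"z25",px2w(c,u,v,25).round(1),"z36",px2w(c,u,v,36).round(1))
c=load("scene0")
for p in((214,227),(271,227),(187,323),(286,322)): print(p,px2w(c,*p,8).round(1))
c=load("side0")
for p in((300,311),(316,363),(465,363)): print("side",p,px2w(c,*p,8).round(1))
a=load("scene0")["image"][215:300,200:320];b=c["image"][285:375,290:410]
cv2.imwrite("pics/crop0.png",np.hstack([cv2.resize(a,(400,400),interpolation=cv2.INTER_CUBIC),cv2.resize(b,(400,400),interpolation=cv2.INTER_CUBIC)]))
```

```text
side0 56 366.1 317.0 z8 [ 545.1 -100.6    8. ] z25 [ 534.3 -117.    25. ] z36 [ 527.4 -127.6   36. ]
side0 30 310.7 336.0 z8 [ 460.7 -100.9    8. ] z25 [ 453.2 -117.3   25. ] z36 [ 448.4 -127.9   36. ]
(214, 227) [ 443.2 -150.3    8. ]
(271, 227) [468.6 -52.4   8. ]
(187, 323) [ 625.1 -220.3    8. ]
(286, 322) [662.8 -69.7   8. ]
side (300, 311) [468.5 -49.2   8. ]
side (316, 363) [ 446.5 -146.5    8. ]
side (465, 363) [ 610.3 -226.5    8. ]
```

View pics/crop0.png

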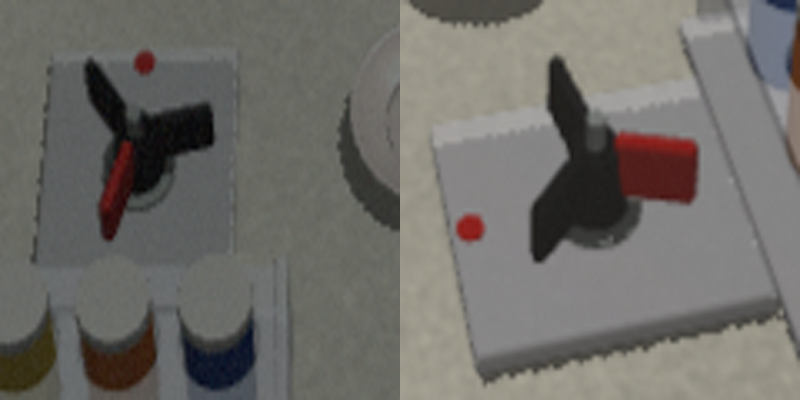

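Run:
```python
from h import *
a=load("scene0");b=load("side0")
A=lambda x,y,z:px2w(a,200+x/3.3333,215+y/4.7059,z).round(1)
B=lambda x,y,z:px2w(b,290+(x-400)/3.3333,285+y/4.4444,z).round(1)
print("dot",A(145,63,8),B(470,228,8)); print("stud",A(133,114,42),B(597,113,42))
print("red tip/root top",A(107,205,36),A(128,145,36),B(697,140,36),B(614,134,36))
print("blk1 tip",A(92,63,36),B(557,60,36)); print("blk2 tip",A(210,106,36),B(537,206,36))
```

```text
dot [ 459.5 -100.2    8. ] [ 460.9 -101.6    8. ]
stud [ 508.6 -112.2   42. ] [ 510.4 -112.8   42. ]
red tip/root top [ 540.4 -131.4   36. ] [ 517.  -116.8   36. ] [ 542.9 -134.2   36. ] [ 515.3 -117.8   36. ]
blk1 tip [ 475.4 -128.1   36. ] [511.4 -78.   36. ]
blk2 tip [510.1 -73.5  36. ] [ 474.6 -131.6   36. ]
```

The nut is at about (509.5, -112.6) and the rack yaw is about -13.4°. The red wing points to about -32° in the world, so about 161° of clockwise turning remain. I'm closing the fingers and moving above the nut.

>>> {"name": "apply_moves", "arguments": {
  "xyz": [
    [24,40,0],
    [24,40,0],
    [24,40,0],
    [24,40,0],
    [24,40,0],
    [24,40,0],
    [24,40,0],
    [24,40,0]
  ],
  "twist": [0,0,0,0,0,0,0,0],
  "gripper": 0,
  "squeeze": 20
}}

```text
time_s: 0.95
tool_pos: [364.3, -272.1, 179.7]
ee_rot: [-0.001, 0.991, 0.135, -0.002]
ft_force: [2.2, -1.1, 0.2]
opening: 0.31
```

>>> {"name": "apply_moves", "arguments": {
  "xyz": [
    [24,40,0],
    [24,40,0],
    [24,40,0],
    [24,40,0],
    [0,0,0]
  ],
  "twist": [0,0,0,0,0]
}}

```text
time_s: 1.45
tool_pos: [465.0, -98.6, 180.4]
ee_rot: [-0.001, 0.99, 0.138, -0.001]
ft_force: [-0.0, -0.5, 0.9]
opening: 0.005
```

Run:
```python
from h import *
c=snap("wrist","wrist1");s=sensors.observe();print(s["tool_pos"].round(1) if hasattr(s["tool_pos"],"round") else s["tool_pos"],s["ee_rot"],np.round(s["joints"],2),s["opening"],s["time_s"])
N=np.array([509.5,-112.6])
for z in(36,42): print(w2px(c,[*N,z]))
for a in(-32,88,-152):
    t=np.radians(a);print(a,w2px(c,[*(N+40*np.array([np.cos(t),np.sin(t)])),36]))
```

```text
[ 463.5 -101.6  180.1] [-3.96688735e-04  9.90537673e-01  1.37233234e-01 -1.41442111e-03] [ 0.46  0.19 -0.39  1.93  0.08  1.05 -1.26] 0.004865398805408207 1.5
[342.5083362  175.13578222]
[342.94262919 175.84950451]
-32 [373.87700638 147.16652743]
88 [303.88662926 162.39235823]
-152 [349.84164356 213.82299394]
```

View pics/wrist1.png

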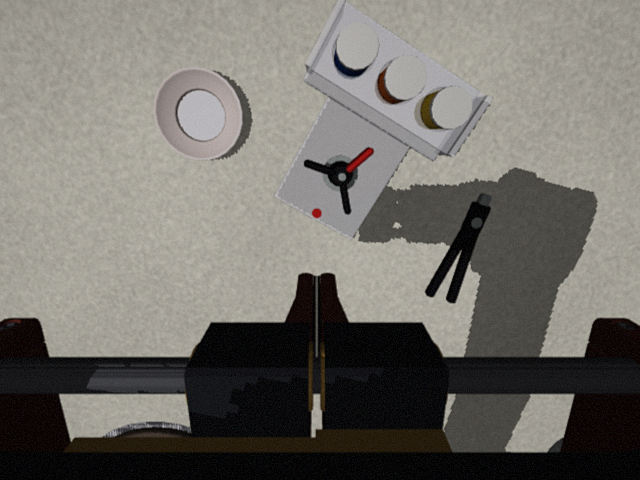

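The wrist view confirms it. The stud is at (342,176), the red tip at (373,150), wing b at (305,163) and wing c at (348,211), all within a few pixels of my predictions. Joint 7 allows one long sweep with wing b if I first twist +162°.

>>> {"name": "apply_moves", "arguments": {
  "xyz": [
    [3,3,-10],
    [3,3,-10],
    [3,3,-10],
    [3,3,-10],
    [3,3,-10],
    [3,3,-10],
    [3,3,-10],
    [3,0,-10]
  ],
  "twist": [8.5,8.5,8.5,8.5,8.5,8.5,8.5,8.5]
}}

```text
time_s: 2.3
tool_pos: [483.1, -92.2, 96.9]
ee_rot: [0.002, 0.741, 0.672, -0.003]
ft_force: [0.4, -0.4, -0.0]
opening: 0.005
```

>>> {"name": "apply_moves", "arguments": {
  "xyz": [
    [0,0,0],
    [0,0,0],
    [0,0,0],
    [0,0,0],
    [0,0,0],
    [0,0,0],
    [0,0,0],
    [0,0,0]
  ],
  "twist": [8.5,8.5,8.5,8.5,8.5,8.5,8.5,8.5]
}}

```text
time_s: 3.1
tool_pos: [474.7, -107.3, 92.6]
ee_rot: [0.002, 0.233, 0.973, -0.008]
ft_force: [0.0, -0.5, -0.3]
opening: 0.004
```

```bash
cat > st.py <<'E'
from h import *
s=sensors.observe();w,x,y,z=s["ee_rot"]
yaw=np.degrees(2*np.arctan2(y,x));print(s["time_s"],np.round(s["tool_pos"],1),"yaxis",round((yaw-90)%360,1),np.round(s["joints"],2),np.round(s["ft_force"],1))
p=np.array(s["tool_pos"][:2])-[509.5,-112.6];print("r",np.hypot(*p).round(1),"az",np.degrees(np.arctan2(p[1],p[0])).round(1))
E
python3 st.py
```

```text
3.1 [ 474.7 -107.3   92.6] yaxis 63.1 [ 0.78  0.4  -0.82  1.99  0.39  0.91  0.85] [ 0.  -0.5 -0.3]
r 35.2 az 171.4
```

>>> {"name": "apply_moves", "arguments": {
  "xyz": [
    [5,9,0],
    [6,10,0],
    [5,10,0],
    [0,0,0]
  ],
  "twist": [8.5,8.5,8,0]
}}

```text
time_s: 3.5
tool_pos: [487.2, -86.2, 91.1]
ee_rot: [0.002, 0.013, 1.0, -0.009]
ft_force: [-0.5, -0.3, 0.8]
opening: 0.005
```

```bash
python3 st.py
```

```text
3.5 [487.2 -86.2  91.1] yaxis 88.5 [ 0.79  0.45 -0.92  1.97  0.47  0.94  1.18] [-0.5 -0.3  0.8]
r 34.5 az 130.2
```

>>> {"name": "apply_moves", "arguments": {
  "xyz": [
    [1,6,-20],
    [0,0,-20],
    [0,0,-15],
    [0,0,0]
  ],
  "twist": [0,0,0,0]
}}

```text
time_s: 3.9
tool_pos: [485.9, -87.1, 33.6]
ee_rot: [0.001, 0.023, 1.0, -0.011]
ft_force: [0.1, 0.1, 0.4]
opening: 0.004
```

```bash
python3 st.py
```

```text
3.9 [485.9 -87.1  33.6] yaxis 87.3 [ 0.72  0.53 -0.85  2.02  0.56  0.84  1.07] [0.1 0.1 0.4]
r 34.8 az 132.8
```

>>> {"name": "apply_moves", "arguments": {
  "xyz": [
    [1,5,-6],
    [1,4,-6],
    [0,0,0]
  ],
  "twist": [0,0,0]
}}

```text
time_s: 4.2
tool_pos: [488.2, -78.7, 21.6]
ee_rot: [0.001, 0.026, 1.0, -0.012]
ft_force: [-0.3, -0.2, -0.1]
opening: 0.003
```

```bash
python3 st.py
```

```text
4.2 [488.2 -78.7  21.6] yaxis 87.1 [ 0.69  0.54 -0.83  2.03  0.59  0.82  1.03] [-0.3 -0.2 -0.1]
r 40.0 az 122.1
```

```bash
cat > plan.py <<'E'
# next rows: from the measured pose, carry the finger round with the wing, d deg per row
import sys
from h import *
exec(open("st.py").read().split("\n",1)[1])
d=float(sys.argv[1]); th=np.radians((yaw-90)%360)
def P(t): return np.array([509.5,-112.6])+32*np.array([np.cos(t),np.sin(t)])+13.5*np.array([-np.sin(t),np.cos(t)])
print("offset now",(P(th)-s["tool_pos"][:2]).round(1))
q=P(th)
for k in range(1,9):
    n=P(th-np.radians(k*d)); print((n-q).round(1),end=" "); q=n
E
python3 plan.py 7
```

```text
4.2 [488.2 -78.7  21.6] yaxis 87.1 [ 0.69  0.54 -0.83  2.03  0.59  0.82  1.03] [-0.3 -0.2 -0.1]
r 40.0 az 122.1
offset now [ 9.4 -1.2]
[4.1 1.2] [4.2 0.7] [4.2 0.2] [ 4.2 -0.3] [ 4.2 -0.9] [ 4.  -1.3] [ 3.8 -1.8] [ 3.6 -2.3]
```

>>> {"name": "apply_moves", "arguments": {
  "xyz": [
    [5,0,0],
    [5,0,0],
    [4,1,0],
    [4,1,0]
  ],
  "twist": [0,0,-7,-7]
}}

```text
time_s: 4.6
tool_pos: [508.6, -76.7, 22.8]
ee_rot: [0.0, 0.15, 0.989, -0.012]
ft_force: [-0.9, -0.2, 0.3]
opening: 0.001
```

```bash
python3 plan.py 7
```

```text
4.6 [508.6 -76.7  22.8] yaxis 72.7 [ 0.63  0.55 -0.76  1.98  0.55  0.83  0.82] [-0.9 -0.2  0.3]
r 35.9 az 91.5
offset now [-2.5 -1.3]
[4.2 0.2] [ 4.2 -0.4] [ 4.1 -0.9] [ 4.  -1.4] [ 3.8 -1.9] [ 3.6 -2.3] [ 3.3 -2.7] [ 2.9 -3.1]
```

>>> {"name": "apply_moves", "arguments": {
  "xyz": [
    [2,-1,0],
    [4,-1,0],
    [4,-1,0],
    [4,-2,0]
  ],
  "twist": [-8,-8,-8,-8]
}}

```text
time_s: 5.0
tool_pos: [526.3, -81.4, 24.3]
ee_rot: [-0.002, 0.427, 0.904, -0.011]
ft_force: [-0.2, -0.0, 0.1]
opening: 0.002
```

```bash
python3 plan.py 7
```

```text
5.0 [526.3 -81.4  24.3] yaxis 39.4 [ 0.52  0.54 -0.62  1.93  0.44  0.82  0.34] [-0.2 -0.   0.1]
r 35.5 az 61.7
offset now [-0.7 -0.5]
[ 3.6 -2.2] [ 3.3 -2.6] [ 3. -3.] [ 2.6 -3.4] [ 2.2 -3.6] [ 1.7 -3.9] [ 1.2 -4.1] [ 0.7 -4.2]
```

>>> {"name": "apply_moves", "arguments": {
  "xyz": [
    [4,-2,-1],
    [3,-3,-1],
    [3,-3,-1],
    [3,-4,-1],
    [2,-4,-1]
  ],
  "twist": [-7,-7,-7,-7,-7]
}}

```text
time_s: 5.5
tool_pos: [546.4, -97.0, 21.3]
ee_rot: [-0.003, 0.689, 0.725, -0.009]
ft_force: [0.9, 0.2, 0.6]
opening: 0.007
```

```bash
python3 plan.py 7
```

```text
5.5 [546.4 -97.   21.3] yaxis 3.0 [ 0.43  0.54 -0.46  1.88  0.33  0.81 -0.16] [0.9 0.2 0.6]
r 40.1 az 22.8
offset now [-5.7 -0.4]
[ 1.6 -3.9] [ 1.1 -4.1] [ 0.6 -4.2] [ 0.1 -4.2] [-0.4 -4.2] [-0.9 -4.1] [-1.4 -4. ] [-1.9 -3.8]
```

>>> {"name": "apply_moves", "arguments": {
  "xyz": [
    [-1,-4,0],
    [-1,-5,0],
    [-1,-5,0],
    [-1,-5,0],
    [-1,-5,0]
  ],
  "twist": [-7,-7,-7,-7,-7]
}}

```text
time_s: 6.0
tool_pos: [545.6, -121.1, 22.9]
ee_rot: [-0.004, 0.881, 0.474, -0.006]
ft_force: [-0.2, -0.1, 0.2]
opening: 0.003
```

```bash
python3 plan.py 7
```

```text
6.0 [ 545.6 -121.1   22.9] yaxis 326.6 [ 0.37  0.52 -0.31  1.88  0.21  0.79 -0.64] [-0.2 -0.1  0.2]
r 37.1 az -13.3
offset now [-2.   2.2]
[-1.  -4.1] [-1.5 -4. ] [-2.  -3.7] [-2.4 -3.5] [-2.8 -3.1] [-3.2 -2.8] [-3.5 -2.4] [-3.8 -1.9]
```

>>> {"name": "apply_moves", "arguments": {
  "xyz": [
    [-2,-4,0],
    [-2,-4,0],
    [-3,-4,-1],
    [-3,-4,-1]
  ],
  "twist": [-7,-7,-7,-7]
}}

```text
time_s: 6.4
tool_pos: [538.8, -137.6, 22.4]
ee_rot: [-0.005, 0.971, 0.237, -0.003]
ft_force: [0.5, 0.1, -0.5]
opening: 0.009
```

```bash
python3 plan.py 7
```

```text
6.4 [ 538.8 -137.6   22.4] yaxis 297.4 [ 0.31  0.5  -0.18  1.9   0.12  0.76 -1.03] [ 0.5  0.1 -0.5]
r 38.5 az -40.4
offset now [-2.6  2.8]
[-2.9 -3.1] [-3.3 -2.7] [-3.6 -2.3] [-3.8 -1.8] [-4.  -1.4] [-4.2 -0.9] [-4.2 -0.4] [-4.2  0.2]
```

>>> {"name": "apply_moves", "arguments": {
  "xyz": [
    [-4,-3,0],
    [-4,-2,0],
    [-4,-1,0]
  ],
  "twist": [-6,-5,0]
}}

```text
time_s: 6.7
tool_pos: [528.7, -143.9, 23.3]
ee_rot: [-0.005, 0.99, 0.138, -0.001]
ft_force: [-0.3, -0.2, -0.1]
opening: 0.004
```

```bash
python3 plan.py 7
```

```text
6.7 [ 528.7 -143.9   23.3] yaxis 285.9 [ 0.29  0.48 -0.13  1.92  0.08  0.75 -1.18] [-0.3 -0.2 -0.1]
r 36.7 az -58.5
offset now [2.6 4.2]
[-3.5 -2.4] [-3.7 -2. ] [-4.  -1.5] [-4.1 -1. ] [-4.2 -0.5] [-4.2 -0. ] [-4.2  0.5] [-4.1  1. ]
```

Run:
```python
from h import *
a=snap("scene","scene2")["image"][205:300,190:310];b=snap("side","side2")["image"][265:375,280:420]
cv2.imwrite("pics/crop2.png",np.hstack([cv2.resize(a,(400,400),interpolation=cv2.INTER_CUBIC),cv2.resize(b,(400,400),interpolation=cv2.INTER_CUBIC)]))
```

```text
(no output)
```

View pics/crop2.png

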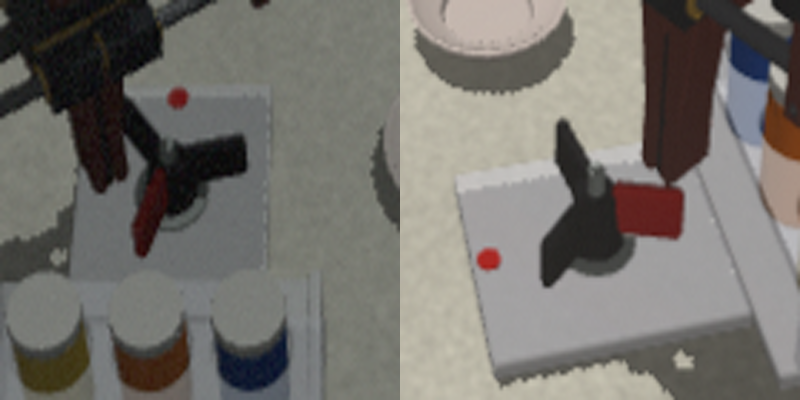

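Run:
```python
from h import *
a=load("scene2");b=load("side2")
ua=[190+100/400*120,205+190/400*95]; ub=[280+(678-400)/400*140,265+183/400*110]
Pm=lambda c:c["intrinsics"]@np.c_[c["R"],c["t"]]
X=cv2.triangulatePoints(Pm(a),Pm(b),np.array(ua),np.array(ub));print("tip",(X[:3]/X[3]).ravel())
t=sensors.observe()["tool_pos"];print(t,"proj",w2px(a,t),ua,w2px(b,t),ub)
for z in(23,60,100):print(z,px2w(a,*ua,z).round(),px2w(b,*ub,z).round())
```

```text
tip [ 530.86679765 -147.72175276   52.77963653]
[ 528.21115078 -143.93949275   23.22683425] proj [224.25871248 258.86161525] [220.0, 250.125] [372.7667485  332.08373987] [377.3, 315.325]
23 [ 508. -148.   23.] [ 551. -119.   23.]
60 [ 537. -148.   60.] [ 526. -154.   60.]
100 [ 567. -148.  100.] [ 499. -192.  100.]
```

The nut hasn't moved. The real fingertip sits at z of about 50 mm while the TCP reads 23, so the sweep passed over the wings. I'll look at the whole hand next.

Run:
```python
from h import *
b=load("side2")["image"][120:390,220:580]
cv2.imwrite("pics/big2.png",cv2.resize(cv2.convertScaleAbs(b,alpha=1.7),(792,594),interpolation=cv2.INTER_CUBIC))
c=snap("wrist","wrist2")
```

```text
(no output)
```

View pics/big2.png

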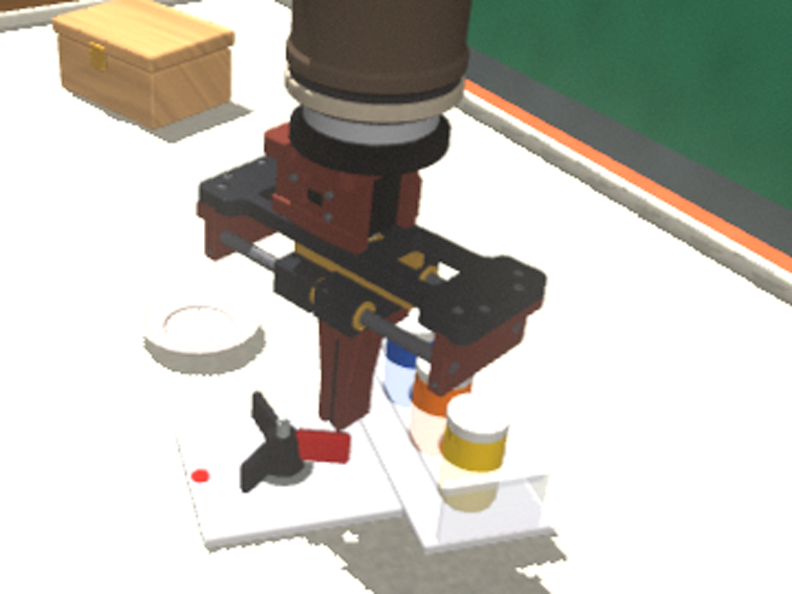

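Run:
```python
from h import *
from scipy.spatial.transform import Rotation as Ro
b=load("side2");s=sensors.observe();w,x,y,z=s["ee_rot"];R=Ro.from_quat([x,y,z,w]).as_matrix();t=np.array(s["tool_pos"])
print(t,R.round(3).tolist(),s["opening"])
f=lambda P:((w2px(b,P)-[220,120])*2.2).round()
for h in(28,0,-28):
  print(h,"tip",f(t+[0,0,h]),"body corners",[f(t+R@[i*37.5,j*89,-80]+[0,0,h]).tolist() for i in(-1,1) for j in(-1,1)])
c=load("wrist2");c0=load("wrist1")
print("cam in tool frame",(R.T@(-c["R"].T@c["t"]-t)).round(1))
print("tip in wrist",w2px(c,t),w2px(c,t+[0,0,28]))
```

```text
[ 528.42658592 -143.75561749   23.17542336] [[0.961, 0.277, -0.004], [0.277, -0.961, 0.009], [-0.001, -0.01, -1.0]] 0.012058981735056153
28 tip [339. 429.] body corners [[185.0, 271.0], [441.0, 430.0], [280.0, 226.0], [536.0, 362.0]]
0 tip [336. 466.] body corners [[186.0, 312.0], [435.0, 476.0], [279.0, 265.0], [527.0, 406.0]]
-28 tip [334. 502.] body corners [[187.0, 351.0], [428.0, 519.0], [277.0, 303.0], [519.0, 448.0]]
cam in tool frame [ 7.810e+01  1.000e-01 -2.014e+02]
tip in wrist [316.02245029 264.692457  ] [315.47569929 283.41307188]
```

The tip and the housing both appear about 28 mm or more higher than the reading implies. The reported TCP therefore lies about 28 mm below the real closed tips, so I'll command z of about -7. Next I'll use wing c, whose sweep stays on the side away from the vials.

>>> {"name": "apply_moves", "arguments": {
  "xyz": [
    [-3,1,10],
    [-3,1,10],
    [-3,1,0],
    [-3,1,0],
    [-3,1,0],
    [-3,1,0],
    [-3,1,0],
    [-3,1,0]
  ],
  "twist": [8.5,8.5,8.5,8.5,8.5,8.5,8.5,8.5]
}}

```text
time_s: 7.65
tool_pos: [507.4, -133.8, 45.2]
ee_rot: [-0.003, 0.736, 0.677, -0.002]
ft_force: [-0.8, 0.4, -0.4]
opening: 0.012
```

>>> {"name": "apply_moves", "arguments": {
  "xyz": [
    [0,1,0],
    [0,1,0],
    [0,1,0],
    [0,1,0],
    [0,0,0]
  ],
  "twist": [8.5,8.5,8.5,8.5,0]
}}

```text
time_s: 8.15
tool_pos: [509.1, -129.0, 46.1]
ee_rot: [-0.001, 0.502, 0.865, -0.002]
ft_force: [0.4, -0.5, -0.0]
opening: 0.004
```

```bash
python3 st.py
```

```text
8.15 [ 509.1 -129.    46.1] yaxis 29.8 [ 0.61  0.48 -0.58  1.94  0.35  0.83  0.35] [ 0.4 -0.5 -0. ]
r 16.4 az -91.3
```

>>> {"name": "apply_moves", "arguments": {
  "xyz": [
    [-9,-10,0],
    [-9,-10,0],
    [0,0,0]
  ],
  "twist": [0,-1,0]
}}

```text
time_s: 8.45
tool_pos: [489.6, -151.0, 46.0]
ee_rot: [-0.001, 0.513, 0.858, -0.002]
ft_force: [-0.0, 0.6, -0.5]
opening: 0.005
```

```bash
python3 st.py
```

```text
8.45 [ 489.6 -151.    46. ] yaxis 28.3 [ 0.66  0.46 -0.57  1.97  0.34  0.81  0.38] [-0.   0.6 -0.5]
r 43.3 az -117.3
```

>>> {"name": "apply_moves", "arguments": {
  "xyz": [
    [0,1,-20],
    [0,1,-20],
    [0,0,-6],
    [0,0,0]
  ],
  "twist": [0,0,0,0]
}}

```text
time_s: 8.85
tool_pos: [489.4, -151.7, 0.1]
ee_rot: [0.0, 0.517, 0.856, -0.002]
ft_force: [0.6, -0.4, 0.3]
opening: 0.004
```

```bash
python3 st.py
python3 - <<'E'
from h import *
a=snap("scene","scene3")["image"][195:300,190:310];b=snap("side","side3")["image"][255:375,270:420]
cv2.imwrite("pics/crop3.png",cv2.convertScaleAbs(np.hstack([cv2.resize(a,(400,400),interpolation=cv2.INTER_CUBIC),cv2.resize(b,(400,400),interpolation=cv2.INTER_CUBIC)]),alpha=1.4))
E
```

```text
8.85 [ 4.894e+02 -1.517e+02  1.000e-01] yaxis 27.7 [ 0.62  0.52 -0.53  2.01  0.4   0.71  0.32] [ 0.6 -0.4  0.3]
r 43.9 az -117.2
```

View pics/crop3.png

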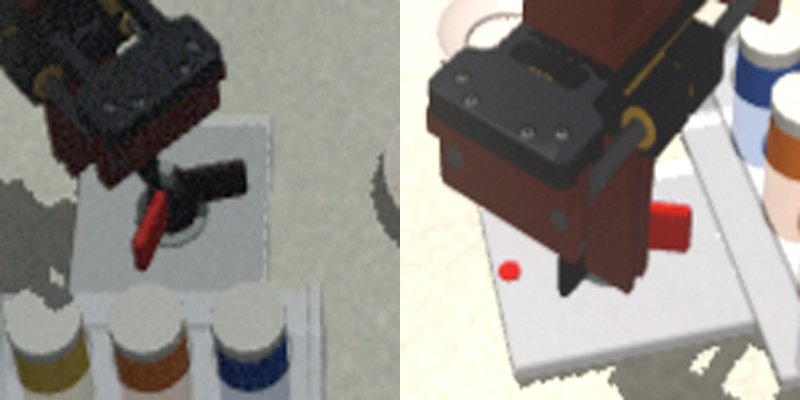

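TCP reads z = 0.1 with no contact, and the tip still stands above the foot, so the offset is real. I'm lowering a bit more and checking the tip's lateral position.

```bash
python3 - <<'E'
from h import *
c=load("side3");print("seen",270+230*.375,255+290*.3)
for h in(0,20,28,35):print(h,w2px(c,[489.4,-151.7,h]))
E
python3 plan.py 7
```

```text
seen 356.25 342.0
0 [348.52268854 359.10529747]
20 [349.02216172 347.51469297]
28 [349.22697308 342.76191046]
35 [349.40861155 338.54686997]
8.95 [ 490.1 -151.8    1. ] yaxis 27.7 [ 0.62  0.52 -0.53  2.01  0.4   0.72  0.32] [ 0.3 -0.6 -0.2]
r 43.7 az -116.4
offset now [41.5 66. ]
[ 3.1 -2.9] [ 2.7 -3.2] [ 2.3 -3.6] [ 1.9 -3.8] [ 1.4 -4. ] [ 0.9 -4.1] [ 0.4 -4.2] [-0.1 -4.2]
```

>>> {"name": "apply_moves", "arguments": {
  "xyz": [
    [0,1,-5],
    [0,1,-3],
    [0,0,0]
  ],
  "twist": [0,0,0]
}}

```text
time_s: 9.25
tool_pos: [491.5, -149.9, -5.8]
ee_rot: [0.002, 0.517, 0.856, -0.002]
ft_force: [-0.9, 0.3, 0.2]
opening: 0.007
```

```bash
sed -i 's/(yaw-90)%360)$/(yaw+90)%360)/' plan.py; grep -n "th=" plan.py; python3 plan.py 7
```

```text
5:d=float(sys.argv[1]); th=np.radians((yaw+90)%360)
9.25 [ 491.5 -149.9   -5.8] yaxis 27.7 [ 0.61  0.53 -0.52  2.01  0.41  0.7   0.31] [-0.9  0.3  0.2]
r 41.4 az -115.8
offset now [-4.  10.5]
[-3.1  2.9] [-2.7  3.2] [-2.3  3.6] [-1.9  3.8] [-1.4  4. ] [-0.9  4.1] [-0.4  4.2] [0.1 4.2]
```

>>> {"name": "apply_moves", "arguments": {
  "xyz": [
    [-3,5,0],
    [-3,5,0],
    [-3,3,0],
    [-2,3,0]
  ],
  "twist": [0,0,-7,-7]
}}

```text
time_s: 9.65
tool_pos: [479.6, -133.5, -5.5]
ee_rot: [0.003, 0.62, 0.784, -0.002]
ft_force: [-0.7, -1.6, -1.4]
opening: 0.004
```

```bash
python3 plan.py 7
```

```text
9.65 [ 479.6 -133.5   -5.5] yaxis 13.3 [ 0.54  0.5  -0.46  2.05  0.36  0.67  0.07] [-0.7 -1.6 -1.4]
r 36.5 az -145.0
offset now [1.9 0.4]
[-2.3  3.6] [-1.8  3.8] [-1.4  4. ] [-0.9  4.2] [-0.3  4.2] [0.2 4.2] [0.7 4.2] [1.2 4.1]
```

>>> {"name": "apply_moves", "arguments": {
  "xyz": [
    [0,4,0],
    [-2,4,0],
    [-1,4,0],
    [-1,4,0]
  ],
  "twist": [-7,-7,-7,-7]
}}

```text
time_s: 10.05
tool_pos: [473.4, -117.6, -5.2]
ee_rot: [0.002, 0.798, 0.602, -0.004]
ft_force: [0.6, -1.6, -0.3]
opening: 0.008
```

```bash
python3 plan.py 7
```

```text
10.05 [ 473.4 -117.6   -5.2] yaxis 344.1 [ 0.41  0.47 -0.34  2.08  0.27  0.64 -0.39] [ 0.6 -1.6 -0.3]
r 36.4 az -172.1
offset now [1.6 0.8]
[-0.3  4.2] [0.3 4.2] [0.8 4.2] [1.3 4. ] [1.8 3.9] [2.2 3.6] [2.6 3.3] [3. 3.]
```

>>> {"name": "apply_moves", "arguments": {
  "xyz": [
    [1,5,0],
    [1,4,0],
    [1,4,0],
    [1,4,0],
    [2,4,0]
  ],
  "twist": [-7,-7,-7,-7,-7]
}}

```text
time_s: 10.55
tool_pos: [475.7, -95.3, -4.8]
ee_rot: [0.0, 0.947, 0.322, -0.006]
ft_force: [-0.2, -1.2, -1.5]
opening: 0.005
```

```bash
python3 plan.py 7
```

```text
10.55 [475.7 -95.3  -4.8] yaxis 307.6 [ 0.24  0.45 -0.18  2.08  0.14  0.63 -0.96] [-0.2 -1.2 -1.5]
r 38.0 az 152.9
offset now [ 3.6 -0.2]
[2.3 3.6] [2.7 3.2] [3.1 2.9] [3.4 2.5] [3.7 2.1] [3.9 1.6] [4.1 1.1] [4.2 0.6]
```

>>> {"name": "apply_moves", "arguments": {
  "xyz": [
    [4,4,0],
    [4,3,0],
    [3,3,-1],
    [3,2,0],
    [4,2,0]
  ],
  "twist": [-7,-7,-7,-7,-7]
}}

```text
time_s: 11.05
tool_pos: [489.8, -78.4, -5.7]
ee_rot: [-0.002, 1.0, 0.01, -0.008]
ft_force: [-0.3, -0.3, -0.4]
opening: 0.004
```

```bash
python3 plan.py 7
```

```text
11.05 [489.8 -78.4  -5.7] yaxis 271.1 [ 0.08  0.46 -0.02  2.06  0.01  0.64 -1.5 ] [-0.3 -0.3 -0.4]
r 39.4 az 119.9
offset now [ 5.5 -2.5]
[4.  1.5] [4.1 1. ] [4.2 0.5] [ 4.2 -0. ] [ 4.2 -0.6] [ 4.1 -1.1] [ 3.9 -1.6] [ 3.7 -2. ]
```

>>> {"name": "apply_moves", "arguments": {
  "xyz": [
    [5,-1,0],
    [6,-1,0],
    [5,-1,0],
    [5,0,0],
    [5,-1,0]
  ],
  "twist": [-3,-6,-7,-7,-7]
}}

```text
time_s: 11.55
tool_pos: [511.3, -76.7, -6.1]
ee_rot: [-0.006, 0.966, -0.258, -0.011]
ft_force: [-2.4, 1.6, 1.5]
opening: 0.005
```

```bash
python3 plan.py 7
```

```text
11.55 [511.3 -76.7  -6.1] yaxis 240.1 [-0.02  0.49  0.11  2.01 -0.11  0.66 -1.92] [-2.4  1.6  1.5]
r 36.0 az 87.1
offset now [ 2.4 -1.4]
[ 4.2 -0.8] [ 4.  -1.3] [ 3.9 -1.8] [ 3.6 -2.2] [ 3.3 -2.6] [ 3. -3.] [ 2.6 -3.4] [ 2.1 -3.7]
```

Wing c is at about 64°, so about 17° remain. I'll push to the stop in small steps.

>>> {"name": "apply_moves", "arguments": {
  "xyz": [
    [5,-1,0],
    [5,-2,0],
    [5,-3,0]
  ],
  "twist": [-4,-5,-4]
}}

```text
time_s: 11.85
tool_pos: [520.4, -77.8, -6.7]
ee_rot: [-0.008, 0.929, -0.37, -0.016]
ft_force: [-14.8, 11.6, 13.7]
opening: 0.005
```

```bash
python3 plan.py 7
```

```text
11.85 [520.4 -77.8  -6.7] yaxis 226.5 [-0.05  0.51  0.17  1.99 -0.17  0.68 -2.1 ] [-14.8  11.6  13.7]
r 36.5 az 72.6
offset now [ 1.3 -2.3]
[ 3.9 -1.7] [ 3.6 -2.2] [ 3.3 -2.6] [ 3. -3.] [ 2.6 -3.3] [ 2.2 -3.6] [ 1.7 -3.9] [ 1.2 -4.1]
```

The force jumped to about 20 N, so the nut is at its stop. I'm backing off and then lifting.

>>> {"name": "apply_moves", "arguments": {
  "xyz": [
    [-5,5,0],
    [-5,5,0],
    [0,0,30],
    [0,0,40],
    [0,0,40],
    [-40,0,20],
    [-40,0,0],
    [0,0,0]
  ],
  "twist": [0,0,0,0,0,0,0,0]
}}

```text
time_s: 12.65
tool_pos: [424.1, -62.5, 126.9]
ee_rot: [-0.009, 0.93, -0.366, -0.016]
ft_force: [-0.1, -0.3, 0.1]
opening: 0.004
```

```bash
python3 st.py
python3 - <<'E'
from h import *
a0=load("scene0")["image"][205:330,120:370];a=snap("scene","scene4")["image"][205:330,120:370];b=snap("side","side4")["image"][240:480,280:480]
cv2.imwrite("pics/crop4.png",cv2.convertScaleAbs(np.hstack([cv2.resize(np.vstack([a0,a]),(500,500),interpolation=cv2.INTER_CUBIC),cv2.resize(b,(300,500),interpolation=cv2.INTER_CUBIC)]),alpha=1.4))
E
```

```text
12.65 [424.1 -62.5 126.9] yaxis 227.0 [-0.13  0.16  0.21  2.1  -0.07  0.91 -2.2 ] [-0.1 -0.3  0.1]
r 99.1 az 149.6
```

View pics/crop4.png

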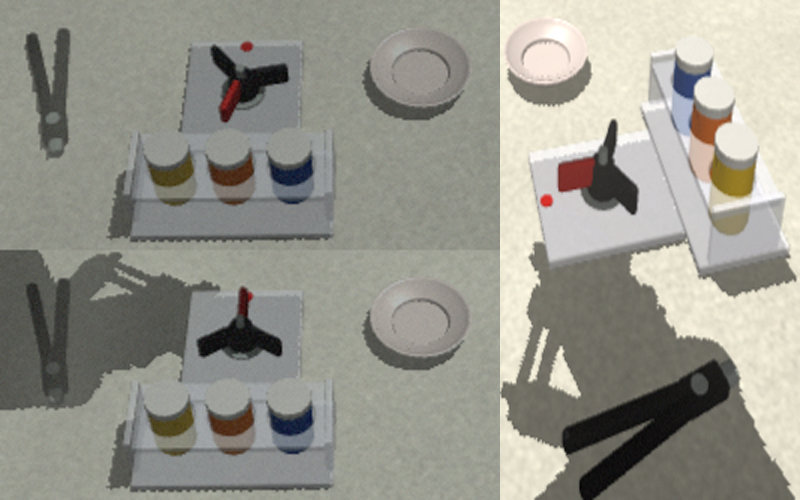

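Objects are unmoved and the red wing points at the dot, with its tip at about (241,225) in the scene view. I'll check the angle numerically.

Run:
```python
from h import *
N=np.array([509.5,-112.6])
for n,u,v in(("side4",280+(559-500)/1.5,240+163*.48),("scene4",120+243*.5,205+40*.5)):
    p=px2w(load(n),u,v,36)[:2]-N;print(n,p.round(1),np.degrees(np.arctan2(p[1],p[0])))
for z in (36,):
  for A in(166.6,160,155):
    t=np.radians(A);X=[*(N+40*np.array([np.cos(t),np.sin(t)])),z];print(A,w2px(load("side4"),X),w2px(load("scene4"),X))
I,J=load("side4"),load("side0")
for n in("side4","scene4"):
    c=load(n);im=c["image"].astype(int);m=(im[...,2]>80)&(im[...,1]<50)&(im[...,0]<50)
    ys,xs=np.where(m[200:370,200:420]);ys+=200;xs+=200
    print(n,[(int(r),int(xs[ys==r].min()),int(xs[ys==r].max())) for r in np.unique(ys)][:16])
```

```text
side4 [-37.3   9.3] 166.04018728797584
scene4 [-35.5   8.8] 166.06212823486976
166.6 [318.20148646 318.61138665] [241.4105847  223.45141544]
160 [317.6278814  316.25239765] [244.07671326 223.53047395]
155 [317.46868892 314.46412796] [246.06468618 223.74840953]
side4 [(293, 409, 409), (316, 337, 341), (317, 330, 342), (318, 323, 342), (319, 319, 341), (320, 319, 341), (321, 319, 340), (322, 319, 340), (323, 320, 340), (324, 319, 340), (325, 319, 340), (326, 319, 340), (327, 319, 339), (328, 319, 339), (329, 319, 336), (330, 319, 330)]
scene4 [(226, 244, 244), (227, 244, 245), (228, 244, 245), (229, 245, 245)]
```

The red wing is at 166° in both views, against a target of 166.6°. The hand is clear and the force is zero, so I'm handing in.

```bash
python3 -c "
from plant import finish_job; print(finish_job())"
```

```text
the job is handed in; nothing more can be done
None
```

I tightened the nut to its stop by pushing wing c round with the closed fingertips in one sweep of about 160°. I then drew the hand away and handed in at about 13 s.

- **Failed first try:** the first sweep, on wing b, passed over the wings without moving the nut. The real closed fingertips sit about 28 mm higher than the reported tool position. I confirmed this in the camera images, lowered the hand by that much and pushed again.
- **Nut:** the force rose to about 20 N at the end of the sweep, which I took as the stop. Both cameras then put the red wing at about 166.0°, against 166.6° for the direction of the dot. That is an error of about 0.01 rad, within a few degrees of reading accuracy.
- **Other things:** by eye, the vials, crimping tool and saucer look unmoved compared with the first picture. I did not measure their positions.
- **Hand:** it was clear of everything, with the wrist force near zero. `finish_job` reported no verdict.

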